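Roll a soft candle into its spring clip

ROBOT

A 6-joint arm with a two-finger parallel gripper is mounted at the origin on the work surface. World frame = base frame: x ahead of the robot, y to its left, z up, the work surface at z = 0. Lengths are in m, angles in degrees, forces in N, time in s.
With the tool pointing down it reaches from about 0.375 to 0.9 m from the base axis. Payload 3.1 kg.
Tool frame: the origin (TCP) lies on the centre line of the jaws, within the pads' length; the fingertips stand 25 mm ahead of it and the grasp point (between the pads) lies 6 mm ahead of it; z points along the fingers, y is the line along which they close (so a half turn about z gives the same grasp; the last joint's range is limited). The gripper opens to 87 mm and grips with 3 to 60 N. Pads are 19 mm wide; open, the fingers measure 117 mm over their backs; the gripper's body (75 mm by 190 mm) begins 51 mm behind the grasp point.
Start: joints at [58.642, 30.224, 82.088, -0, 67.689, -10.227], TCP at [0.225, 0.583, 0.248] pointing down, gripper open.
Joint ranges: [-176.69, 176.69], [-43.24, 126.21], [12.49, 139.97], [-82, 262], [0, 151.66], [-163.58, 163.58]. Speed limits (degrees/s): [159.86, 159.86, 180, 180, 180, 180].

INTERFACE

Orientations are given as a 3x3 rotation matrix whose columns are the frame's x, y, z axes.
In Python, from rig import * gives the robot as it stands.
- The arm moves only by the tool step_arm, never from a script. Its argument "steps" is a list of rows, each a list of 7 numbers: the shift along the tool's x, y, z normalised to -1 to 1, where 1 is 0.3 m, then the turn, a rotation vector about the tool's x, y, z normalised to -1 to 1, where 1 is 45 degrees, then the gripper's target within -1 to 1 (shut at 1, half-way at 0, fully open at -1). A call has 1 to 8 rows; each row is the pose to reach, as a shift and turn from the pose commanded when the call began, along the tool's axes at that moment; what a row does not reach only later rows make up. A row lasts 1/12 s, in which the tool goes at most 41.7 mm and 7.16 degrees, less where a joint would pass 70% of its speed; a pose out of reach is approached as far as the arm can. A call with a number of a shift or a turn outside -1 to 1 is refused whole. A call with a gripper value outside its range is refused whole. The fingers move at their own pace and stop on an object; the grip force is fixed at half the most. Time passes only in rows, so rows that repeat a pose let the fingers close. It gives the time, the measured TCP pose, the force, the opening and the grip force at its end, in the units of the state.
- read_state(): the state, without advancing time (a new reading comes with each control period).
- capture(name): name is "scene" or "top" or "wrist"; returns a dict with "image" (400x640x3 uint8, red, green, blue), "vertical_fov" (degrees; the focal length in pixels is half the picture's height over the tangent of half this angle, whatever the lens; pixels are square), "cx", "cy" (the principal point, pixels), "world_from_camera" (4x4, takes a point from camera to world coordinates); the wrist camera has in their place "T_tool_cam" (4x4, takes a point from camera to tool coordinates, whose origin is the TCP and whose axes are the flange's). Camera axes: x right, y down, z forward; pixel columns grow to the right and rows downward; lengths in m; the calibration is good to about 2 mm. A picture is of the moment at which its call begins: read the wrist's pose just before it. There is no depth.
- hand_in(): hands the job in; it is judged then, once.
The state is a dict: "time_s": time; "joint_positions": joint angles; "qvel": joint speeds; "tau": joint torques, N m; "position": TCP position; "tcp_rot": TCP orientation; "force": force on the tool from outside, world axes, zero at the start; "moment": the same for the moment, N m; "opening": opening from 0.0 (shut) to 1.0 (fully open); "grasp_force": force on a finger pad.
Only numpy, scipy, OpenCV 4.12 (cv2) and the standard library are available. Lean on these libraries where they do the work, as an engineer would, in place of code of your own. Each camera call takes 0.05 s, during which the arm holds its last target. There are 200 camera calls.

TASK

With the wooden paddle from its stand, gently roll the thick candle along the wooden track into the spring clip, until both leaf catches have snapped in behind it and keep it pressed against the sprung plate; then stand the paddle back upright in the slot of its stand. The wax is still soft: push it only with the paddle's blade, never hard or with a shove that sends it flying, keep it down on its rails, and do not touch it with the gripper. Leave the other things on the table where they are.

Things in the scene. Friction and masses are not known exactly. Their poses are not given: they have to be found in the camera images.
- track: fixed wooden track, board 340 x 140 mm; origin at the centre of its underside on the table, x along the track towards the clip, z up. Two rails (tops at 24 mm) carry the candle; side lips (inner faces at y = +-52 mm, 40 mm high) guide its ends; a low stop bar at x = -162 mm is 30 mm high. A plywood clip 110 mm long, 75 mm high is clamped across the far half; where along x is not measured.
- candle: white pillar candle, 50 mm diameter, 100 mm long, about 0.18 kg, lying across the rails, free to roll. Origin at its centre, 49 mm over the table on the rails; its y axis is the cylinder's axis (x, z turn as it rolls). It starts with its centre at x = -100 to -50 mm of the track. Soft wax: a push over 12 N dents it.
- buffer (a joint): how far the clip's sprung steel plate is pushed in: 0 (out) to 0.010 m (rigid stop). Pushes back 0.8 N at 0, plus 0.6 N per mm. Its face (80 mm wide, 30 high, middle 49 mm over the table) stands, when out, anywhere from 72 to 142 mm along the track's x: feel or see it, or watch this reading. The candle ends up held with the plate about 3 mm in, its centre 22 mm before that place.
- catch_l (a joint): left (track +y) leaf catch of the clip: upright steel leaf 34 mm long, 14 mm high, middle 49 mm over the table, hinged at the clip's entry, slanting inward. 0 = sprung in, tip 44 mm from the track's centre line; 0.1 to 0.2 rad while the candle's end holds it aside. It snaps in behind the candle once the plate is about 4 mm in. Passing both catches takes about 2 to 5 N of push.
- catch_r (a joint): right (track -y) leaf catch, the mirror image of the left one, same values.
- paddle: wooden paddle upright in its stand, about 0.14 kg. Origin at the middle of the blade's lower edge, z up. Blade 8 mm thick (x), 64 mm wide (y), z = 0 to 55 mm; on top a handle bar 24 mm thick (x), 70 mm wide (y), z = 55 to 85 mm, to be gripped across its thickness. Both faces alike. Centred on the track, the blade passes between the leaf catches.
- rest: paddle stand, fixed: plywood block 60 x 100 mm, 40 mm high, with a slot 12 mm wide (x), 76 mm long (y), its floor 10 mm over the table. Origin at the centre of its underside; its x is across the slot.
- rest_slot (a point): centre of the slot's floor, 10 mm above the table; the paddle's origin is here when it stands in its stand.
- dye_jar: capped amber glass jar, 56 mm across, 75 mm tall; origin under its centre; a bystander, to be left alone
- egg_cup: blue egg in a small wooden cup, 42 mm across, 79 mm tall; origin under its centre; a bystander, to be left alone
- tealight: tin tealight, 38 mm across, 16 mm tall; origin under its centre; a bystander, to be left alone
- brush: paint brush lying flat, 160 mm long; origin under its centre; a bystander, to be left alone
- dye_cup: red plastic cup, 80 mm across, 110 mm tall; origin under its centre; a bystander, to be left alone
- candle_dish: thin candle upright on a black dish 90 mm across, 104 mm tall in all; origin under its centre; a bystander, to be left alone
Not all that is in view belongs to the job. Leave any blue or purple look-alike of the paddle alone.

How it is judged:
By the outcome, as a careful person would: the job done as asked, in the order asked, and still so for the second after the job is handed in, with the robot touching nothing.
It also fails if it takes over 72 s, if anything falls off the work surface, if the arm or the gripper's body presses on something with over 40 N, if the wrist force passes 120 N, or if a joint passes its speed limit or range.

## Working session

There is one attempt and no reset: what is moved stays moved. The work goes in short steps, Python scripts to look and compute and a tool call to move; the robot and the scene stay as the last step left them, time stands still between calls to the robot, and variables do not carry over. Pictures are saved under pics/ and viewed, at most 10 in all, crops included, and the job is handed in when it is done.

Besides the shell and the picture viewer there is one more tool, called after "Emit:" as name(argument=value, ...), one argument or row to a line, values as JSON. step_arm: Moves the arm, as the interface text tells. Scaled input: -1 to 1 covers 0.3 m each way for a shift and 45 degrees each way for a turn. Its arguments: {"type":"object","properties":{"steps":{"type":"array"}},"required":["steps"]}

```bash
mkdir -p pics; ls; python3 - <<'E'
from rig import *
import cv2,pickle
d={}
for n in("scene","top"):
    c=capture(n);d[n]=c;cv2.imwrite(f"pics/{n}0.png",c["image"][:,:,::-1]);print(n,c["vertical_fov"],c["cx"],c["cy"],c["world_from_camera"].round(4).tolist())
pickle.dump(d,open("c0.pkl","wb"))
s=read_state();print(s["position"],s["tcp_rot"],s["force"],s["opening"],s["time_s"])
E
```

```text
pics
scene 57.54242451430185 314.46615177928237 196.23268151691428 [[-0.7991, 0.4154, -0.4345, 0.9471], [0.601, 0.535, -0.5938, 0.467], [-0.0142, -0.7357, -0.6772, 0.6211], [0.0, 0.0, 0.0, 1.0]]
top 47.13584793743789 316.27580030567503 193.70825229601255 [[0.0057, -0.9876, 0.1569, 0.4311], [-1.0, -0.0066, -0.0055, -0.0501], [0.0064, -0.1569, -0.9876, 1.0964], [0.0, 0.0, 0.0, 1.0]]
[0.22498184 0.58246895 0.24667696] [[-9.32740629e-01  3.60546733e-01 -9.86503531e-04]
 [ 3.60547931e-01  9.32739256e-01 -1.63401813e-03]
 [ 3.31010671e-04 -1.87979691e-03 -9.99998178e-01]] [-1.16270407 -0.50227383 -0.43580289] 1.0014120270231652 0.1
```

View pics/top0.png

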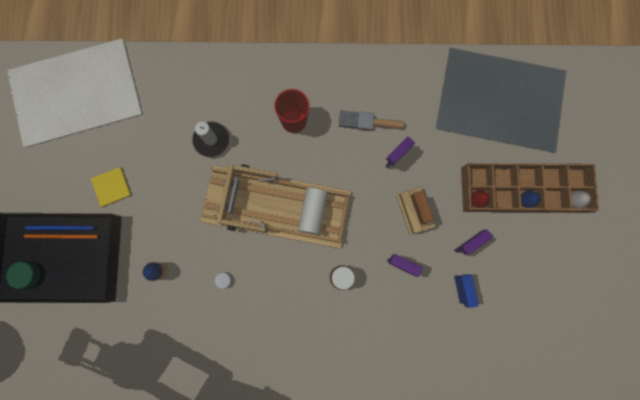

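View pics/scene0.png

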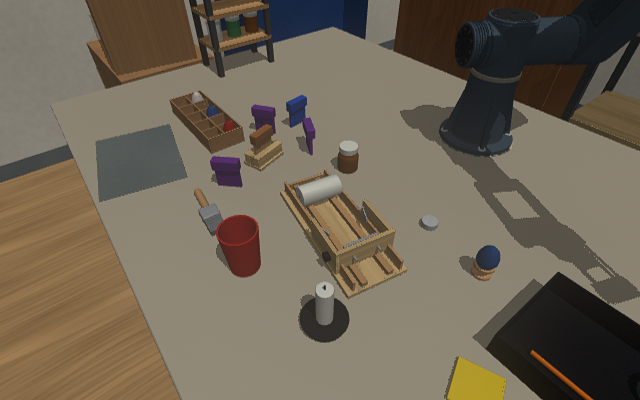

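The wooden paddle stands in the light plywood stand at top pixel (420,209). The purple pieces at (400,151), (405,265), (477,242) and the blue one at (468,290) are look-alikes. The track spans (205–350, 165–245), with the clip to the left and the candle at (313,211). I'll confirm this in one enlarged crop.

```bash
python3 - <<'E'
import cv2
a=cv2.imread("pics/top0.png")[150:260,190:450]
a=cv2.resize(a,None,fx=3.07,fy=3.07,interpolation=cv2.INTER_CUBIC)
b=cv2.imread("pics/scene0.png")[110:300,230:420]
a=cv2.convertScaleAbs(a,alpha=1.4)
cv2.imwrite("pics/crop0.png",a);print(a.shape)
E
```

```text
(338, 798, 3)
```

View pics/crop0.png

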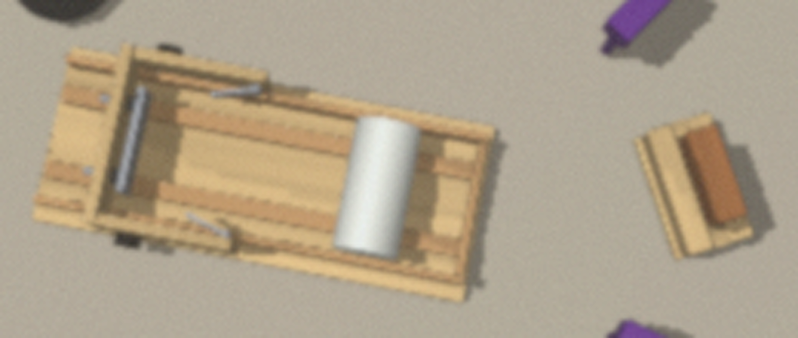

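The crop shows the only brown paddle, in the plywood stand at crop (715,175). The candle is at (377,187), the plate at (132,140), and the track's corners are at (494,130), (463,300), (35,215) and (72,50).

```bash
cat >h.py <<'E'
import numpy as np
def ray(u,v,c,T,z,):
    f=200/np.tan(np.radians(c["vertical_fov"])/2)
    d=T[:3,:3]@np.array([(u-c["cx"])/f,(v-c["cy"])/f,1.]);o=T[:3,3]
    return o+d*(z-o[2])/d[2]
def proj(p,c,T):
    f=200/np.tan(np.radians(c["vertical_fov"])/2)
    q=T[:3,:3].T@(np.asarray(p)-T[:3,3]);return np.array([c["cx"]+f*q[0]/q[2],c["cy"]+f*q[1]/q[2]])
E
python3 - <<'E'
from h import *
import pickle
c=pickle.load(open("c0.pkl","rb"))["top"];T=c["world_from_camera"]
g=lambda l,z:np.array([ray(u/3.07+190,v/3.07+150,c,T,z) for u,v in l])
def show(n,l,z):
    p=g(l,z);m=p.mean(0);print(n,m.round(4)[:2],(p[:,:2]*1000).round(0).tolist());return p
t=show("track",[(494,130),(463,300),(35,215),(72,50)],.04)
d=t[3]-t[0]+t[2]-t[1];print("yaw",np.degrees(np.arctan2(d[1],d[0])),np.linalg.norm(d)/2)
show("candle",[(388,118),(368,252)],.055)
show("candleE",[(357,118),(418,123),(337,248),(398,256)],.055)
show("plate",[(142,88),(122,190)],.064)
r=show("rest",[(637,138),(710,113),(752,235),(680,257)],.04)
h=show("handle",[(685,133),(712,123),(746,213),(720,223)],.095)
for q in(r,h):
    d=q[1]-q[2]+q[0]-q[3];print("long axis",np.degrees(np.arctan2(d[1],d[0])))
E
```

```text
track [0.5687 0.0364] [[603.0, -137.0], [474.0, -113.0], [536.0, 209.0], [663.0, 186.0]]
yaw 79.32613709319529 0.32808043460246666
candle [ 0.5586 -0.0489] [[609.0, -56.0], [508.0, -42.0]]
candleE [ 0.5576 -0.0485] [[609.0, -33.0], [605.0, -79.0], [511.0, -19.0], [505.0, -64.0]]
plate [0.5905 0.1337] [[629.0, 128.0], [552.0, 140.0]]
rest [ 0.5613 -0.2884] [[597.0, -246.0], [617.0, -302.0], [524.0, -331.0], [507.0, -276.0]]
handle [ 0.5637 -0.2914] [[592.0, -270.0], [600.0, -290.0], [535.0, -312.0], [528.0, -293.0]]
long axis 17.8919401481821
long axis 19.32377657346783
```

```bash
cat >>h.py <<'E'
from scipy.spatial.transform import Rotation as R
def go(x,y,z,yaw):
    from rig import read_state
    s=read_state();P=np.array(s["position"]);Q=np.array(s["tcp_rot"]).reshape(3,3)
    a=np.radians(yaw);Y=np.array([np.cos(a),np.sin(a),0]);Z=np.array([0,0,-1.]);G=np.c_[np.cross(Y,Z),Y,Z]
    sh=Q.T@(np.array([x,y,z])-P);rv=np.degrees(R.from_matrix(Q.T@G).as_rotvec())
    print("t",round(s["time_s"],2),"pos",P.round(4),"yaw",np.degrees(np.arctan2(Q[1,1],Q[0,1])).round(2),"j",np.round(s["joint_positions"],0),"F",np.round(s["force"],1),"op",round(s["opening"],3),"gf",np.round(s["grasp_force"],1))
    print("shift/0.3",(sh/.3).round(4),"turn/45",(rv/45).round(4))
E
python3 - <<'E'
from h import *
from rig import *
print(read_state().keys())
go(.563,-.291,.26,-71.1)
E
```

```text
dict_keys(['time_s', 'joint_positions', 'qvel', 'tau', 'position', 'tcp_rot', 'force', 'moment', 'grasp_force', 'opening'])
t 0.1 pos [0.225  0.5825 0.2467] yaw 68.87 j [ 59.  30.  82.  -0.  68. -10.] F [-1.2 -0.5 -0.4] op 1.001 gf 0.0
shift/0.3 [-2.1007 -2.3096 -0.0408] turn/45 [-1.6000e-03  2.7000e-03  3.1104e+00]
```

Emit:
step_arm(
  steps=[
    [-0.75,-0.82,-0.04,0,0,1,-1],
    [-0.75,-0.82,-0.04,0,0,1,-1],
    [-0.75,-0.82,-0.04,0,0,1,-1],
    [-0.75,-0.82,-0.04,0,0,1,-1],
    [-0.75,-0.82,-0.04,0,0,1,-1],
    [-0.75,-0.82,-0.04,0,0,1,-1],
    [-0.75,-0.82,-0.04,0,0,1,-1],
    [-0.75,-0.82,-0.04,0,0,1,-1],
  ],
)

```text
time_s: 0.77
position: [0.3463, 0.2708, 0.2595]
tcp_rot: [[-0.404, 0.915, -0.0], [0.915, 0.404, -0.0], [-0.0, -0.0, -1.0]]
force: [1.7, -0.0, -0.0]
opening: 1.0
grasp_force: 0.0
```

```bash
python3 -c "
from h import *
go(.563,-.291,.26,-71.1)"
```

```text
t 0.77 pos [0.3463 0.2708 0.2595] yaw 23.82 j [ 23.  15. 107.  -0.  58.  -0.] F [ 1.7 -0.  -0. ] op 1.0 gf 0.0
shift/0.3 [-2.0047e+00 -9.5700e-02 -1.7000e-03] turn/45 [-3.0000e-04  4.0000e-04  2.1094e+00]
```

Emit:
step_arm(
  steps=[
    [-1,-0.05,0,0,0,1,-1],
    [-1,-0.05,0,0,0,1,-1],
    [-1,-0.05,0,0,0,1,-1],
    [-1,-0.05,0,0,0,1,-1],
    [-1,-0.05,0,0,0,1,-1],
    [-1,-0.05,0,0,0,1,-1],
    [-1,-0.05,0,0,0,1,-1],
    [-1,-0.05,0,0,0,1,-1],
  ],
)

```text
time_s: 1.43
position: [0.4573, -0.0134, 0.2598]
tcp_rot: [[0.366, 0.93, 0.004], [0.93, -0.366, -0.003], [-0.002, 0.005, -1.0]]
force: [1.0, 0.1, -0.4]
opening: 0.998
grasp_force: 0.0
```

```bash
python3 -c "
from h import *
go(.563,-.291,.26,-71.1)"
```

```text
t 1.43 pos [ 0.4573 -0.0134  0.2598] yaw -21.49 j [-16.  16. 105.  -0.  59.   6.] F [ 1.   0.1 -0.4] op 0.998 gf 0.0
shift/0.3 [-0.7319  0.6667  0.0038] turn/45 [ 6.8000e-03 -9.0000e-04  1.1025e+00]
```

Emit:
step_arm(
  steps=[
    [-0.73,0.66,0,0,0,1,-1],
    [-0.73,0.66,0,0,0,1,-1],
    [-0.73,0.66,0,0,0,1,-1],
    [-0.73,0.66,0,0,0,1,-1],
    [-0.73,0.66,0,0,0,1,-1],
    [-0.73,0.66,0,0,0,1,-1],
    [-0.73,0.66,0,0,0,1,-1],
    [-0.73,0.66,0,0,0,1,-1],
  ],
)

```text
time_s: 2.1
position: [0.5623, -0.2906, 0.2591]
tcp_rot: [[0.917, 0.4, 0.004], [0.4, -0.917, -0.005], [0.001, 0.007, -1.0]]
force: [0.3, 0.6, -0.8]
opening: 0.998
grasp_force: 0.0
```

Emit:
step_arm(
  steps=[
    [0,0,0,0,0,0.1,-1],
    [0,0,0,0,0,0.1,-1],
    [0,0,0,0,0,0.1,-1],
    [0,0,0,0,0,0.1,-1],
  ],
)

```text
time_s: 2.43
position: [0.5595, -0.2823, 0.2593]
tcp_rot: [[0.943, 0.334, -0.001], [0.334, -0.943, 0.001], [-0.001, -0.001, -1.0]]
force: [-0.2, 0.1, -0.3]
opening: 0.999
grasp_force: 0.0
```

```bash
python3 - <<'E'
from h import *
from rig import *
import pickle,cv2
go(.563,-.291,.26,-71.1)
s=read_state();c=capture("wrist");c["T"]=np.block([[np.array(s["tcp_rot"]).reshape(3,3),np.array(s["position"])[:,None]],[np.zeros((1,3)),1]])@c["T_tool_cam"]
print(c["T"].round(3));pickle.dump(c,open("w1.pkl","wb"));cv2.imwrite("pics/w1.png",c["image"][:,:,::-1])
E
```

```text
t 2.43 pos [ 0.5595 -0.2823  0.2593] yaw -70.48 j [-37.  30.  81.   0.  69.  33.] F [-0.2  0.1 -0.3] op 0.999 gf 0.0
shift/0.3 [ 0.0013  0.0312 -0.0024] turn/45 [-0.0013  0.0007  0.0138]
[[ 0.333 -0.899 -0.284  0.637]
 [-0.943 -0.318 -0.099 -0.254]
 [-0.001  0.3   -0.954  0.396]
 [ 0.     0.     0.     1.   ]]
```

View pics/w1.png

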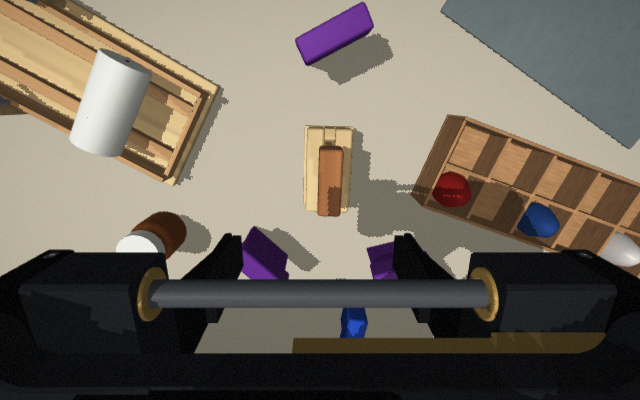

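The wrist view shows the brown handle's top at (319–342, 147–216) and the stand's top at (305–353, 126–212). The candle is at (110,103), and the track's end edge runs (218,86)–(175,183).

```bash
python3 - <<'E'
from h import *
import pickle
c=pickle.load(open("w1.pkl","rb"));T=c["T"]
for n,l,z in(("rest",[(305,126),(353,127),(349,212),(305,212)],.04),("handle",[(319,147),(342,147),(342,216),(318,216)],.095)):
    p=np.array([ray(u,v,c,T,z) for u,v in l])[:,:2]
    d=p[0]-p[3]+p[1]-p[2];print(n,p.mean(0).round(4),(p*1e3).round(0).tolist(),np.degrees(np.arctan2(d[1],d[0])).round(2),np.linalg.norm(d)/2)
# candle: silhouette mid at z~.055, and track end corner
for n,q,z in(("c",(124,55),.06),("c",(95,152),.06),("trk",(218,86),.04),("trk",(175,183),.04)):print(n,ray(*q,c,T,z).round(4))
E
```

```text
rest [ 0.5659 -0.2915] [[606.0, -250.0], [622.0, -301.0], [527.0, -333.0], [509.0, -283.0]] 18.74 0.10156365021133681
handle [ 0.5665 -0.2919] [[596.0, -269.0], [604.0, -290.0], [537.0, -316.0], [529.0, -292.0]] 19.78 0.07095171069314636
c [ 0.6126 -0.0593  0.06  ]
c [ 0.5056 -0.0448  0.06  ]
trk [ 0.6142 -0.148   0.04  ]
trk [ 0.4921 -0.1263  0.04  ]
```

```bash
python3 -c "
from h import *
go(.5658,-.2917,.09,-70.7)"
```

```text
t 2.48 pos [ 0.5596 -0.2823  0.2595] yaw -70.49 j [-37.  30.  81.   0.  69.  34.] F [ 0.2  0.6 -0.4] op 0.998 gf 0.0
shift/0.3 [0.0092 0.0367 0.5649] turn/45 [-0.0008  0.0004  0.0046]
```

Emit:
step_arm(
  steps=[
    [0.009,0.037,0.1,0,0,0.005,-1],
    [0.009,0.037,0.2,0,0,0.005,-1],
    [0.009,0.037,0.3,0,0,0.005,-1],
    [0.009,0.037,0.4,0,0,0.005,-1],
    [0.009,0.037,0.48,0,0,0.005,-1],
    [0.009,0.037,0.53,0,0,0.005,-1],
    [0.009,0.037,0.565,0,0,0.005,-1],
    [0.009,0.037,0.565,0,0,0.005,-1],
  ],
)

```text
time_s: 3.15
position: [0.5649, -0.2915, 0.0879]
tcp_rot: [[0.944, 0.329, -0.004], [0.329, -0.944, 0.003], [-0.003, -0.004, -1.0]]
force: [0.1, 0.1, -0.5]
opening: 0.998
grasp_force: 0.0
```

```bash
python3 - <<'E'
from h import *
from rig import *
import cv2
go(.5658,-.2917,.09,-70.7)
c=capture("wrist");cv2.imwrite("pics/w2.png",c["image"][:,:,::-1])
E
```

```text
t 3.15 pos [ 0.5649 -0.2915  0.0879] yaw -70.78 j [-37.  43.  87.  -0.  51.  33.] F [ 0.1  0.1 -0.5] op 0.998 gf 0.0
shift/0.3 [ 0.0027  0.0015 -0.0071] turn/45 [-0.0048  0.0032 -0.0018]
```

View pics/w2.png

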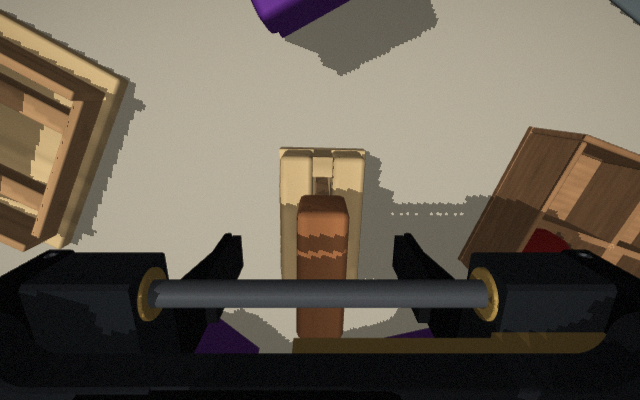

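The handle (297–347) is centred between the fingers (242–395) and aligned with them. I'll close the gripper.

Emit:
step_arm(
  steps=[
    [0,0,0,0,0,0,1],
    [0,0,0,0,0,0,1],
    [0,0,0,0,0,0,1],
    [0,0,0,0,0,0,1],
    [0,0,0,0,0,0,1],
    [0,0,0,0,0,0,1],
    [0,0,0,0,0,0,1],
    [0,0,0,0,0,0,1],
  ],
)

```text
time_s: 3.87
position: [0.566, -0.293, 0.0901]
tcp_rot: [[0.945, 0.328, 0.0], [0.328, -0.945, -0.0], [0.0, 0.0, -1.0]]
force: [-0.4, 0.6, 0.4]
opening: 0.478
grasp_force: 0.0
```

```bash
python3 -c "
from h import *
go(.5658,-.2917,.23,-70.7)"
```

```text
t 3.87 pos [ 0.566  -0.293   0.0901] yaw -70.86 j [-37.  43.  87.  -0.  51.  33.] F [-0.4  0.6  0.4] op 0.478 gf 0.0
shift/0.3 [ 0.0009 -0.0044 -0.4663] turn/45 [ 0.0001 -0.     -0.0035]
```

Emit:
step_arm(
  steps=[
    [0,0,0,0,0,0,1],
    [0,0,0,0,0,0,1],
    [0,0,0,0,0,0,1],
    [0,0,0,0,0,0,1],
    [0,0,0,0,0,0,1],
    [0,0,0,0,0,0,1],
  ],
)

```text
time_s: 4.37
position: [0.566, -0.293, 0.09]
tcp_rot: [[0.945, 0.328, -0.0], [0.328, -0.945, 0.0], [-0.0, -0.0, -1.0]]
force: [0.9, 0.6, 0.5]
opening: 0.275
grasp_force: 29.8
```

```bash
python3 -c "
from h import *
go(.5658,-.2917,.23,-70.7)"
```

```text
t 4.37 pos [ 0.566 -0.293  0.09 ] yaw -70.85 j [-37.  43.  87.  -0.  51.  33.] F [0.9 0.6 0.5] op 0.275 gf 29.8
shift/0.3 [ 0.0008 -0.0042 -0.4668] turn/45 [-0.0002  0.0001 -0.0034]
```

Emit:
step_arm(
  steps=[
    [0,0,-0.03,0,0,0,1],
    [0,0,-0.08,0,0,0,1],
    [0,0,-0.14,0,0,0,1],
    [0,0,-0.22,0,0,0,1],
    [0,0,-0.3,0,0,0,1],
    [0,0,-0.37,0,0,0,1],
    [0,0,-0.4,0,0,0,1],
    [0,0,-0.4,0,0,0,1],
  ],
)

```text
time_s: 5.03
position: [0.5673, -0.2939, 0.2131]
tcp_rot: [[0.945, 0.328, 0.005], [0.328, -0.945, -0.004], [0.003, 0.005, -1.0]]
force: [-0.8, -0.2, -2.1]
opening: 0.274
grasp_force: 29.8
```

```bash
python3 - <<'E'
from h import *
from rig import *
import cv2,pickle
go(.54,-.15,.21,-100.5)
E
```

```text
t 5.03 pos [ 0.5673 -0.2939  0.2131] yaw -70.85 j [-37.  33.  82.   0.  64.  33.] F [-0.8 -0.2 -2.1] op 0.274 gf 29.8
shift/0.3 [ 0.0714 -0.4829  0.0082] turn/45 [ 0.005  -0.0057  0.6589]
```

Emit:
step_arm(
  steps=[
    [0.07,-0.1,0,0,0,0.1,1],
    [0.07,-0.2,0,0,0,0.25,1],
    [0.07,-0.3,0,0,0,0.4,1],
    [0.07,-0.4,0,0,0,0.55,1],
    [0.07,-0.48,0,0,0,0.66,1],
    [0.07,-0.48,0,0,0,0.66,1],
    [0.07,-0.48,0,0,0,0.66,1],
    [0.07,-0.48,0,0,0,0.66,1],
  ],
)

```text
time_s: 5.7
position: [0.5387, -0.1503, 0.2093]
tcp_rot: [[0.983, -0.182, -0.0], [-0.182, -0.983, -0.0], [-0.0, 0.0, -1.0]]
force: [-0.3, 0.5, -1.8]
opening: 0.277
grasp_force: 29.8
```

```bash
python3 - <<'E'
from h import *
from rig import *
import pickle,cv2
go(.55,-.095,.22,-100.5)
s=read_state();c=capture("wrist");c["T"]=np.block([[np.array(s["tcp_rot"]).reshape(3,3),np.array(s["position"])[:,None]],[np.zeros((1,3)),1]])@c["T_tool_cam"]
pickle.dump(c,open("w3.pkl","wb"));cv2.imwrite("pics/w3.png",c["image"][:,:,::-1])
E
```

```text
t 5.7 pos [ 0.5387 -0.1503  0.2093] yaw -100.49 j [-27.  28.  94.  -0.  58.  73.] F [-0.3  0.5 -1.8] op 0.277 gf 29.8
shift/0.3 [ 0.0034 -0.1883 -0.0356] turn/45 [0.0003 0.0006 0.0001]
```

View pics/w3.png

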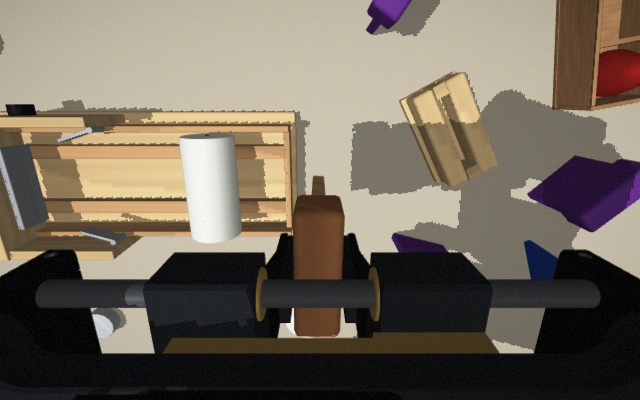

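The wrist view shows the paddle held squarely and the candle at (182–240, 135–242). The plate face has its top edge at (0,146)–(18,228) and its bottom edge at (27,146)–(47,222). The leaf tips are at (58,139) and (118,243), and the slot at (455,130) is free.

```bash
python3 - <<'E'
from h import *
import pickle,cv2
c=pickle.load(open("w3.pkl","rb"));T=c["T"]
for n,u,v,z in(("lipO",130,112,.04),("lipO",297,112,.04),("railU",130,147,.024),("railU",285,148,.024),("railL",130,202,.024),("railL",280,202,.024),
 ("plT",0,146,.064),("plT",18,228,.064),("plB",27,146,.034),("plB",47,222,.034),("candTop l",182,140,.049),("l",191,236,.049),("r",235,137,.055),("r",241,236,.055),("stop",290,125,.03),("stop",290,228,.03)):
    print(n,ray(u,v,c,T,z).round(4)[:2])
cv2.imwrite("pics/w3c.png",cv2.resize(c["image"][90:290,0:320,::-1],None,fx=2.5,fy=2.5,interpolation=cv2.INTER_CUBIC))
E
```

```text
lipO [0.6408 0.0121]
lipO [ 0.6119 -0.1434]
railU [0.6088 0.0338]
railU [ 0.5786 -0.1229]
railL [0.5522 0.0553]
railL [ 0.5223 -0.105 ]
plT [0.6325 0.1241]
plT [0.5551 0.1454]
plB [0.6289 0.1283]
plB [0.5491 0.1445]
candTop l [ 0.607  -0.0322]
l [ 0.5105 -0.0106]
r [ 0.6009 -0.0838]
r [ 0.5033 -0.0638]
stop [ 0.6007 -0.1334]
stop [ 0.4928 -0.1104]
```

View pics/w3c.png

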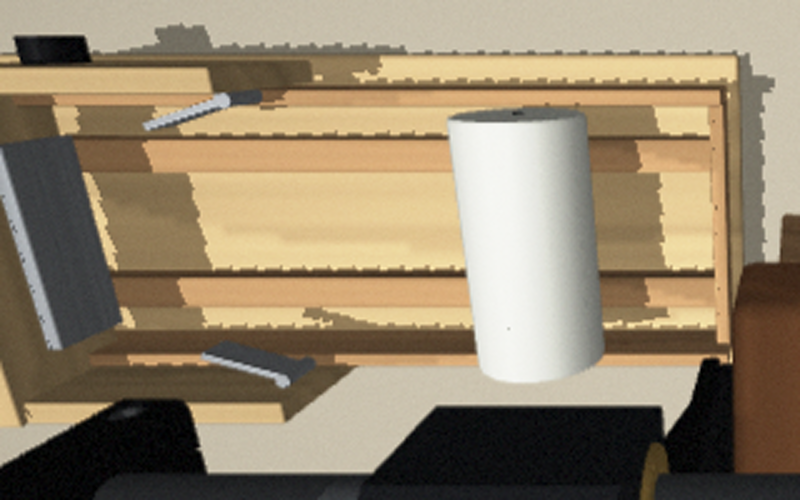

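```bash
python3 -c "
from h import *
go(.5497,-.0938,.114,-100.7)"
```

```text
t 5.75 pos [ 0.539  -0.1509  0.2095] yaw -100.54 j [-27.  28.  94.  -0.  58.  73.] F [-0.   0.3 -1.2] op 0.273 gf 29.8
shift/0.3 [ 2.000e-04 -1.937e-01  3.183e-01] turn/45 [ 0.0004 -0.      0.0035]
```

Emit:
step_arm(
  steps=[
    [0,-0.06,0,0,0,0.003,1],
    [0,-0.13,0,0,0,0.003,1],
    [0,-0.18,0.02,0,0,0.003,1],
    [0,-0.192,0.08,0,0,0.003,1],
    [0,-0.192,0.16,0,0,0.003,1],
    [0,-0.192,0.25,0,0,0.003,1],
    [0,-0.192,0.31,0,0,0.003,1],
    [0,-0.192,0.318,0,0,0.003,1],
  ],
)

```text
time_s: 6.42
position: [0.5475, -0.0939, 0.111]
tcp_rot: [[0.982, -0.186, -0.006], [-0.186, -0.982, 0.002], [-0.007, -0.001, -1.0]]
force: [0.2, 0.0, -1.5]
opening: 0.276
grasp_force: 29.8
```

Emit:
step_arm(
  steps=[
    [0,0,0,0,0,0,1],
    [0,0,0,0,0,0,1],
  ],
)

```text
time_s: 6.58
position: [0.5501, -0.0945, 0.115]
tcp_rot: [[0.982, -0.186, 0.001], [-0.186, -0.982, -0.001], [0.001, 0.0, -1.0]]
force: [-0.6, -0.8, -0.7]
opening: 0.272
grasp_force: 29.8
```

```bash
cat >>h.py <<'E'
def S(p):return ((np.asarray(p)[:2]-[.5584,-.0476])@np.array([[.1857,.9826],[-.9826,.1857]]).T).round(4)
E
python3 - <<'E'
from h import *
from rig import *
import cv2
go(.5497,-.0938,.114,-100.7)
print(S(read_state()["position"]))
cv2.imwrite("pics/w4.png",capture("wrist")["image"][:,:,::-1])
E
```

```text
t 6.58 pos [ 0.5501 -0.0945  0.115 ] yaw -100.74 j [-21.  36.  98.  -0.  46.  80.] F [-0.6 -0.8 -0.7] op 0.272 gf 29.8
shift/0.3 [-0.0017 -0.0019  0.0035] turn/45 [ 0.0004 -0.0018 -0.0008]
[-0.0476 -0.0005]
```

View pics/w4.png

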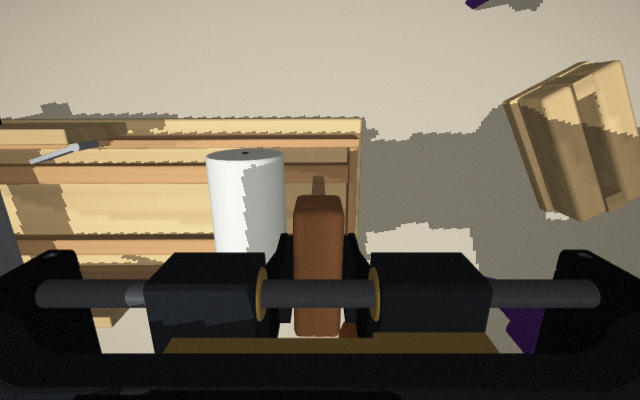

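The blade stands behind the candle (208–285, 150–250), inside the track. I'll start rolling slowly.

Emit:
step_arm(
  steps=[
    [0,-0.005,0,0,0,0,1],
    [0,-0.012,0,0,0,0,1],
    [0,-0.019,0,0,0,0,1],
    [0,-0.026,0,0,0,0,1],
    [0,-0.033,0,0,0,0,1],
    [0,-0.04,0,0,0,0,1],
    [0,-0.047,0,0,0,0,1],
    [0,-0.054,0,0,0,0,1],
  ],
)

```text
time_s: 7.3
position: [0.5522, -0.0772, 0.1147]
tcp_rot: [[0.983, -0.185, 0.0], [-0.185, -0.983, -0.0], [0.0, 0.0, -1.0]]
force: [-0.8, -0.2, -1.4]
opening: 0.274
grasp_force: 29.8
```

Emit:
step_arm(
  steps=[
    [0,-0.007,0,0,0,0,1],
    [0,-0.015,0,0,0,0,1],
    [0,-0.024,0,0,0,0,1],
    [0,-0.034,0,0,0,0,1],
    [0,-0.044,0,0,0,0,1],
    [0,-0.054,0,0,0,0,1],
    [0,-0.064,0,0,0,0,1],
    [0,-0.074,0,0,0,0,1],
  ],
)

```text
time_s: 7.97
position: [0.5563, -0.0554, 0.1146]
tcp_rot: [[0.983, -0.185, -0.0], [-0.185, -0.983, 0.0], [-0.0, -0.0, -1.0]]
force: [0.0, -0.4, -1.1]
opening: 0.273
grasp_force: 29.8
```

Emit:
step_arm(
  steps=[
    [0,-0.01,0,0,0,0,1],
    [0,-0.02,0,0,0,0,1],
    [0,-0.03,0,0,0,0,1],
    [0,-0.04,0,0,0,0,1],
    [0,-0.05,0,0,0,0,1],
    [0,-0.06,0,0,0,0,1],
    [0,-0.07,0,0,0,0,1],
    [0,-0.08,0,0,0,0,1],
  ],
)

```text
time_s: 8.63
position: [0.5608, -0.0318, 0.1146]
tcp_rot: [[0.983, -0.186, -0.0], [-0.186, -0.983, 0.0], [-0.0, -0.0, -1.0]]
force: [-0.1, -0.3, -1.6]
opening: 0.276
grasp_force: 29.8
```

```bash
python3 - <<'E'
from h import *
from rig import *
import cv2
go(.5497,-.0938,.114,-100.7)
print(S(read_state()["position"]))
cv2.imwrite("pics/w5.png",capture("wrist")["image"][:,:,::-1])
cv2.imwrite("pics/t5.png",cv2.resize(capture("top")["image"][140:270,180:380,::-1],None,fx=4,fy=4,interpolation=cv2.INTER_CUBIC))
E
```

```text
t 8.63 pos [ 0.5608 -0.0318  0.1146] yaw -100.69 j [-15.  36.  98.  -0.  46.  86.] F [-0.1 -0.3 -1.6] op 0.276 gf 29.8
shift/0.3 [0.0021 0.2098 0.002 ] turn/45 [-0.      0.0001  0.0002]
[0.0159 0.0006]
```

View pics/w5.png

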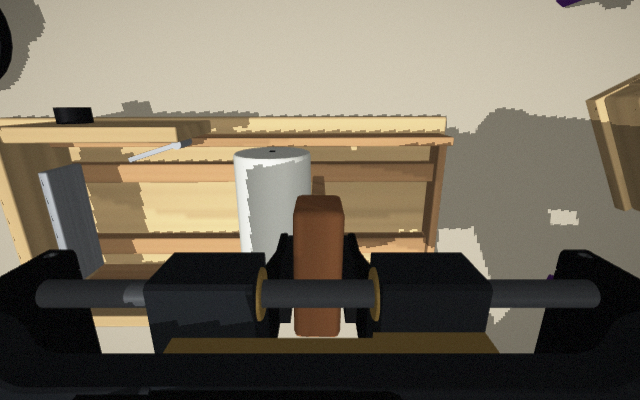

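The candle rolls with the blade and stays on the rails, at (235–311, 150–250). The plate's face runs from its top front edge at about (52,172) to its bottom edge at about (84,167)–(104,262), and the upper leaf tip is at (131,160).

```bash
python3 - <<'E'
from h import *
from rig import *
import pickle
s=read_state();c=pickle.load(open("w3.pkl","rb"));T=np.block([[np.array(s["tcp_rot"]).reshape(3,3),np.array(s["position"])[:,None]],[np.zeros((1,3)),1]])@c["T_tool_cam"]
for u,v,z in((40,176,.064),(52,172,.064),(84,167,.034),(104,262,.034),(131,160,.056)):print(S(ray(u,v,c,T,z)))
E
```

```text
[ 0.1881 -0.0364]
[ 0.18   -0.0389]
[ 0.1825 -0.0357]
[0.1839 0.0398]
[ 0.135  -0.0448]
```

Emit:
step_arm(
  steps=[
    [0,-0.01,0,0,0,0,1],
    [0,-0.02,0,0,0,0,1],
    [0,-0.03,0,0,0,0,1],
    [0,-0.04,0,0,0,0,1],
    [0,-0.05,0,0,0,0,1],
    [0,-0.06,0,0,0,0,1],
    [0,-0.07,0,0,0,0,1],
    [0,-0.08,0,0,0,0,1],
  ],
)

```text
time_s: 9.4
position: [0.5652, -0.0082, 0.1146]
tcp_rot: [[0.983, -0.185, -0.0], [-0.185, -0.983, 0.0], [-0.0, -0.0, -1.0]]
force: [0.4, -0.4, -1.1]
opening: 0.275
grasp_force: 29.8
```

Emit:
step_arm(
  steps=[
    [0,-0.01,0,0,0,0,1],
    [0,-0.02,0,0,0,0,1],
    [0,-0.03,0,0,0,0,1],
    [0,-0.04,0,0,0,0,1],
    [0,-0.05,0,0,0,0,1],
    [0,-0.06,0,0,0,0,1],
    [0,-0.07,0,0,0,0,1],
    [0,-0.08,0,0,0,0,1],
  ],
)

```text
time_s: 10.07
position: [0.5697, 0.0153, 0.1146]
tcp_rot: [[0.983, -0.185, -0.0], [-0.185, -0.983, -0.0], [-0.0, 0.0, -1.0]]
force: [-1.2, -0.6, -1.3]
opening: 0.272
grasp_force: 29.8
```

Emit:
step_arm(
  steps=[
    [0,-0.01,0,0,0,0,1],
    [0,-0.02,0,0,0,0,1],
    [0,-0.03,0,0,0,0,1],
    [0,-0.04,0,0,0,0,1],
    [0,-0.05,0,0,0,0,1],
    [0,-0.06,0,0,0,0,1],
    [0,-0.07,0,0,0,0,1],
    [0,-0.08,0,0,0,0,1],
  ],
)

```text
time_s: 10.73
position: [0.5743, 0.0391, 0.1147]
tcp_rot: [[0.983, -0.186, 0.0], [-0.186, -0.983, 0.0], [0.0, -0.0, -1.0]]
force: [-1.2, -3.8, -0.0]
opening: 0.273
grasp_force: 29.9
```

```bash
python3 - <<'E'
from h import *
from rig import *
import cv2
go(.5805,.0704,.1146,-100.7)
print(S(read_state()["position"]))
cv2.imwrite("pics/w6.png",capture("wrist")["image"][:,:,::-1])
E
```

```text
t 10.73 pos [0.5743 0.0391 0.1147] yaw -100.7 j [-7. 37. 96.  0. 47. 93.] F [-1.2 -3.8 -0. ] op 0.273 gf 29.9
shift/0.3 [ 0.0009 -0.1064  0.0003] turn/45 [-0.0005 -0.0004 -0.0001]
[0.0881 0.0005]
```

View pics/w6.png

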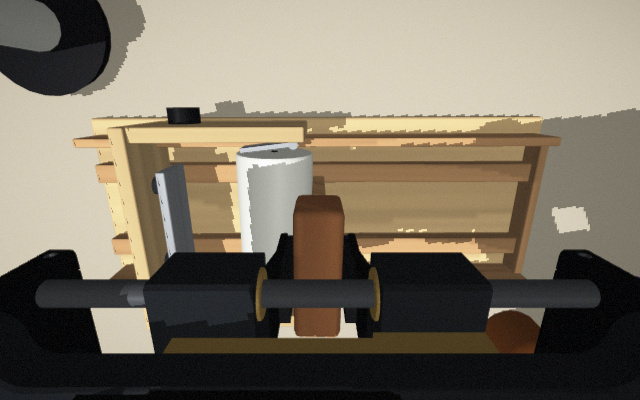

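The candle is entering the catches and the upper leaf is held aside at (270,147); force is about 4 N. I'll go on more slowly.

Emit:
step_arm(
  steps=[
    [0,-0.007,0,0,0,0,1],
    [0,-0.014,0,0,0,0,1],
    [0,-0.021,0,0,0,0,1],
    [0,-0.028,0,0,0,0,1],
    [0,-0.035,0,0,0,0,1],
    [0,-0.042,0,0,0,0,1],
    [0,-0.049,0,0,0,0,1],
    [0,-0.056,0,0,0,0,1],
  ],
)

```text
time_s: 11.45
position: [0.5772, 0.0554, 0.1146]
tcp_rot: [[0.983, -0.186, -0.0], [-0.186, -0.983, 0.0], [-0.0, -0.0, -1.0]]
force: [-0.4, -3.0, 1.1]
opening: 0.27
grasp_force: 29.9
```

Emit:
step_arm(
  steps=[
    [0,-0.007,0,0,0,0,1],
    [0,-0.014,0,0,0,0,1],
    [0,-0.021,0,0,0,0,1],
    [0,-0.028,0,0,0,0,1],
    [0,-0.035,0,0,0,0,1],
    [0,-0.042,0,0,0,0,1],
    [0,-0.049,0,0,0,0,1],
    [0,-0.056,0,0,0,0,1],
  ],
)

```text
time_s: 12.12
position: [0.5804, 0.0718, 0.1147]
tcp_rot: [[0.983, -0.185, 0.0], [-0.185, -0.983, -0.0], [0.0, 0.0, -1.0]]
force: [-0.5, -2.8, 0.9]
opening: 0.271
grasp_force: 29.9
```

```bash
python3 - <<'E'
from h import *
from rig import *
go(.5834,.0846,.1146,-100.7)
s=read_state();print(S(s["position"]),"Fx",np.dot(s["force"][:2],[.1857,.9826]))
E
```

```text
t 12.12 pos [0.5804 0.0718 0.1147] yaw -100.69 j [-4. 37. 94. -0. 48. 97.] F [-0.5 -2.8  0.9] op 0.271 gf 29.9
shift/0.3 [ 0.002  -0.0439  0.0003] turn/45 [ 0.0001 -0.      0.0003]
[0.1214 0.0006] Fx -2.822453118744449
```

Emit:
step_arm(
  steps=[
    [0,-0.004,0,0,0,0,1],
    [0,-0.008,0,0,0,0,1],
    [0,-0.012,0,0,0,0,1],
    [0,-0.016,0,0,0,0,1],
    [0,-0.019,0,0,0,0,1],
    [0,-0.022,0,0,0,0,1],
    [0,-0.024,0,0,0,0,1],
    [0,-0.024,0,0,0,0,1],
  ],
)

```text
time_s: 12.78
position: [0.5817, 0.0788, 0.1147]
tcp_rot: [[0.983, -0.185, 0.0], [-0.185, -0.983, -0.0], [0.0, 0.0, -1.0]]
force: [-1.9, -2.6, 0.9]
opening: 0.269
grasp_force: 29.9
```

Emit:
step_arm(
  steps=[
    [0,-0.002,0,0,0,0,1],
    [0,-0.003,0,0,0,0,1],
    [0,-0.005,0,0,0,0,1],
    [0,-0.007,0,0,0,0,1],
    [0,-0.007,0,0,0,0,1],
  ],
)

```text
time_s: 13.2
position: [0.5821, 0.0806, 0.1146]
tcp_rot: [[0.983, -0.185, -0.0], [-0.185, -0.983, -0.0], [0.0, 0.0, -1.0]]
force: [-1.1, -4.8, 1.6]
opening: 0.273
grasp_force: 29.9
```

```bash
python3 - <<'E'
from h import *
from rig import *
s=read_state();print(S(s["position"]),"Fx",np.dot(s["force"][:2],[.1857,.9826]))
E
```

```text
[0.1303 0.0005] Fx -4.911607400681221
```

Emit:
step_arm(
  steps=[
    [0,-0.002,0,0,0,0,1],
    [0,-0.004,0,0,0,0,1],
    [0,-0.006,0,0,0,0,1],
    [0,-0.007,0,0,0,0,1],
    [0,-0.007,0,0,0,0,1],
  ],
)

```text
time_s: 13.62
position: [0.5824, 0.0824, 0.1147]
tcp_rot: [[0.983, -0.185, -0.0], [-0.185, -0.983, -0.001], [-0.0, 0.001, -1.0]]
force: [-1.7, -5.2, 0.8]
opening: 0.271
grasp_force: 29.9
```

Emit:
step_arm(
  steps=[
    [0,-0.001,0,0,0,0,1],
    [0,-0.003,0,0,0,0,1],
    [0,-0.004,0,0,0,0,1],
    [0,-0.005,0,0,0,0,1],
    [0,-0.005,0,0,0,0,1],
  ],
)

```text
time_s: 14.03
position: [0.5826, 0.0836, 0.1147]
tcp_rot: [[0.983, -0.185, -0.0], [-0.185, -0.983, -0.001], [-0.0, 0.001, -1.0]]
force: [-0.9, -6.7, 0.7]
opening: 0.277
grasp_force: 29.9
```

```bash
python3 - <<'E'
from h import *
from rig import *
import cv2
s=read_state();print(S(s["position"]),"Fx",np.dot(s["force"][:2],[.1857,.9826]))
cv2.imwrite("pics/w7.png",capture("wrist")["image"][:,:,::-1])
E
```

```text
[0.1334 0.0005] Fx -6.770094689068359
```

Emit:
step_arm(
  steps=[
    [0,-0.001,0,0,0,0,1],
    [0,-0.002,0,0,0,0,1],
    [0,-0.003,0,0,0,0,1],
    [0,-0.004,0,0,0,0,1],
    [0,-0.004,0,0,0,0,1],
  ],
)

```text
time_s: 14.5
position: [0.5831, 0.0848, 0.1147]
tcp_rot: [[0.983, -0.185, 0.0], [-0.185, -0.983, -0.001], [0.0, 0.001, -1.0]]
force: [-0.8, -6.5, 0.5]
opening: 0.273
grasp_force: 29.9
```

Emit:
step_arm(
  steps=[
    [0,-0.001,0,0,0,0,1],
    [0,-0.002,0,0,0,0,1],
    [0,-0.003,0,0,0,0,1],
    [0,-0.004,0,0,0,0,1],
    [0,-0.004,0,0,0,0,1],
  ],
)

```text
time_s: 14.92
position: [0.5833, 0.0858, 0.1147]
tcp_rot: [[0.983, -0.184, 0.0], [-0.184, -0.983, -0.002], [0.0, 0.002, -1.0]]
force: [-0.6, -6.7, 1.2]
opening: 0.275
grasp_force: 29.9
```

```bash
python3 - <<'E'
from h import *
from rig import *
import cv2
s=read_state();print(S(s["position"]),"Fx",np.dot(s["force"][:2],[.1857,.9826]))
a=capture("wrist")["image"][100:300,140:360,::-1];b=cv2.imread("pics/w7.png")[100:300,140:360]
cv2.imwrite("pics/w8.png",cv2.resize(a,None,fx=2.7,fy=2.7,interpolation=cv2.INTER_CUBIC))
E
```

```text
[0.1357 0.0003] Fx -6.664939168211964
```

View pics/w8.png

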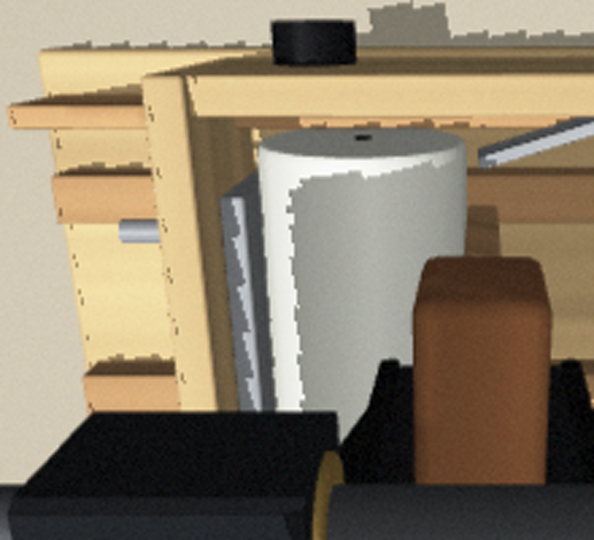

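The upper leaf has snapped in behind the candle (crop (482,160)), and the force stopped rising, which fits both having released. I've now used up my picture views (one over, in fact), so I'll check the other catch numerically after backing off.

Emit:
step_arm(
  steps=[
    [0,0.003,0,0,0,0,1],
    [0,0.006,0,0,0,0,1],
    [0,0.01,0,0,0,0,1],
    [0,0.014,0,0,0,0,1],
    [0,0.018,0,0,0,0,1],
    [0,0.024,0,0,0,0,1],
    [0,0.032,0,0,0,0,1],
    [0,0.042,0,0,0,0,1],
  ],
)

```text
time_s: 15.63
position: [0.5805, 0.0747, 0.1145]
tcp_rot: [[0.983, -0.186, -0.001], [-0.186, -0.983, 0.001], [-0.001, -0.001, -1.0]]
force: [0.2, 0.3, -1.9]
opening: 0.271
grasp_force: 29.8
```

Emit:
step_arm(
  steps=[
    [0,0.03,0,0,0,0,1],
    [0,0.07,0,0,0,0,1],
    [0,0.12,0,0,0,0,1],
    [0,0.17,0,0,0,0,1],
    [0,0.22,0,0,0,0,1],
    [0,0.27,0,0,0,0,1],
    [0,0.3,0,0,0,0,1],
    [0,0.3,0,0,0,0,1],
  ],
)

```text
time_s: 16.3
position: [0.5638, -0.0165, 0.1147]
tcp_rot: [[0.982, -0.189, -0.0], [-0.189, -0.982, -0.0], [-0.0, 0.0, -1.0]]
force: [0.6, 0.4, -1.3]
opening: 0.273
grasp_force: 29.8
```

Emit:
step_arm(
  steps=[
    [0,0.0,-0.05,0,0,0,1],
    [0,0.0,-0.12,0,0,0,1],
    [0,0.05,-0.2,0,0,0,1],
    [0,0.15,-0.3,0,0,0,1],
    [0,0.25,-0.35,0,0,0,1],
    [0,0.35,-0.35,0,0,0,1],
    [0,0.35,-0.35,0,0,0,1],
    [0,0.35,-0.35,0,0,0,1],
  ],
)

```text
time_s: 16.97
position: [0.5445, -0.1183, 0.22]
tcp_rot: [[0.982, -0.188, 0.001], [-0.188, -0.982, 0.0], [0.001, -0.0, -1.0]]
force: [-0.2, 0.4, -2.5]
opening: 0.272
grasp_force: 29.8
```

```bash
python3 - <<'E'
from h import *
from rig import *
import cv2,pickle
go(.566,-.293,.2,-70.85)
s=read_state();print(S(s["position"]))
t=capture("top");a=t["image"];b=pickle.load(open("c0.pkl","rb"))["top"]["image"]
cv2.imwrite("pics/t9.png",a[:,:,::-1]);pickle.dump(t,open("t9.pkl","wb"))
T=t["world_from_camera"]
def W(s,y,z):return np.r_[np.array([.5584,-.0476])+s*np.array([.1857,.9826])+y*np.array([-.9826,.1857]),z]
# candle position: white pixel span along centre line
P=np.array([proj(W(x,0,.07),t,T) for x in np.arange(0.09,.2,.002)]);g=a.astype(int).min(2)
print([int(g[int(round(v)),int(round(u))]) for u,v in P])
for y in(-.044,.044):print("tip",y,proj(W(.135,y,.056),t,T).round(1),"root",proj(W(.105,y*1.2,.056),t,T).round(1))
d=np.abs(a.astype(int)-b).max(2)
for y in(-.044,.044):
    u,v=proj(W(.12,y*1.1,.056),t,T).round().astype(int)
    print("then");print(b[v-6:v+7,u-12:u+13].astype(int).min(2));print("now");print(a[v-6:v+7,u-12:u+13].astype(int).min(2))
E
```

```text
t 16.97 pos [ 0.5445 -0.1183  0.22  ] yaw -100.86 j [-24.  27.  94.   0.  59.  77.] F [-0.2  0.4 -2.5] op 0.272 gf 29.8
shift/0.3 [0.1802 0.5585 0.0664] turn/45 [-4.000e-04 -9.000e-04 -6.669e-01]
[-0.072   0.0006]
[112, 112, 111, 111, 112, 109, 113, 112, 110, 102, 84, 76, 75, 77, 76, 75, 75, 75, 76, 75, 77, 84, 94, 94, 109, 119, 131, 139, 150, 159, 159, 167, 175, 183, 187, 194, 198, 200, 201, 198, 194, 191, 181, 178, 163, 163, 135, 106, 120, 134, 111, 78, 66, 66, 76, 97]
tip -0.044 [258.8 180.3] root [272.3 179.1]
tip 0.044 [250.7 217.6] root [262.8 223.9]
then
[[ 50  52  52  54  52  58  62  65  66  66  69  74  81  85  82  83  83  85
   87  87  89  86  83  90 105]
 [ 57  54  53  56  55  51  51  52  54  55  55  60  62  66  66  67  73  79
   83  81  84  78  73  80 103]
 [ 70  69  72  71  65  58  57  56  54  52  52  52  52  52  55  53  57  64
   70  73  70  66  62  68  87]
 [ 75  73  73  76  71  72  69  71  67  64  60  56  56  56  57  58  62  72
   79  85  74  56  52  54  67]
 [ 63  58  61  67  72  75  77  76  82  79  80  82  80  79  80  84  84  95
  101  99  81  60  48  50  58]
 [ 62  
[... 4244 characters left out ...]
27 129 115 104  93  86  85  83  82  93
   96 107 112 113 110 109 106]
 [ 86  87  95  98  86  81  83  95 114 121 128 129 119 109 107  98  89  86
   84  97 105 110 110 113 112]
 [ 91  92  97  98  90  87  86  96 103 101 108 115 123 125 123 116 107  99
   91  85  91  92  97 110 115]
 [103 106 107  97  88  86  89  96  95  90  88  96 104 118 128 131 123 120
  108  92  79  78  86  96 108]
 [109 109 107 104  99 100 104 106  99  90  84  89  96 102 112 120 129 135
  127 101  77  72  73  83  95]
 [108 108 109 107 105 106 109 109 105  97  98  99 100  97  94  97 114 131
  129 106  78  68  70  79  89]
 [100 104 104 104 102 105 109 108 109 103 105 106 103 102  99 100 106 114
  115  99  75  65  63  73  83]]
```

Both leaves show in exactly the same pixels as in their sprung-in state at the start, and the candle lies just inside their tips. So both have caught. Next I'll return the paddle.

Emit:
step_arm(
  steps=[
    [0.02,0.1,0,0,0,-0.1,1],
    [0.06,0.2,0,0,0,-0.25,1],
    [0.1,0.3,0,0,0,-0.4,1],
    [0.14,0.4,0,0,0,-0.55,1],
    [0.17,0.5,0,0,0,-0.667,1],
    [0.18,0.5585,0,0,0,-0.667,1],
    [0.18,0.5585,0,0,0,-0.667,1],
    [0.18,0.5585,0,0,0,-0.667,1],
  ],
)

```text
time_s: 17.68
position: [0.5662, -0.2909, 0.2186]
tcp_rot: [[0.945, 0.328, -0.002], [0.328, -0.945, 0.003], [-0.001, -0.003, -1.0]]
force: [0.7, -0.2, -1.9]
opening: 0.273
grasp_force: 29.8
```

Emit:
step_arm(
  steps=[
    [0,0,0,0,0,0,1],
    [0,0,0,0,0,0,1],
    [0,0,0,0,0,0,1],
  ],
)

```text
time_s: 17.93
position: [0.5666, -0.2901, 0.2196]
tcp_rot: [[0.943, 0.332, -0.001], [0.332, -0.943, 0.001], [-0.0, -0.001, -1.0]]
force: [0.5, 1.0, -0.6]
opening: 0.276
grasp_force: 29.8
```

```bash
python3 - <<'E'
from h import *
from rig import *
import cv2,pickle
go(.566,-.293,.0905,-70.85)
a=capture("wrist")["image"];b=pickle.load(open("w3.pkl","rb"))["image"]
G=lambda i:cv2.cvtColor(i,cv2.COLOR_RGB2HSV)
for i in(a,b):
    h=G(i);m=((h[...,0]<14)&(h[...,1]>120)).astype(np.uint8);m[:, :280]=0;m[:,360:]=0;m[:190]=0;m[275:]=0
    print([(r,np.flatnonzero(m[r])[[0,-1]].tolist()) for r in(200,205,215,230) if m[r].any()], np.flatnonzero(m.any(1))[:1])
E
```

```text
t 17.93 pos [ 0.5666 -0.2901  0.2196] yaw -70.6 j [-37.  33.  82.   0.  65.  33.] F [ 0.5  1.  -0.6] op 0.276 gf 29.8
shift/0.3 [-0.0049  0.009   0.4304] turn/45 [-0.0014  0.0004  0.0054]
[(200, [297, 339]), (205, [296, 340]), (215, [293, 343]), (230, [293, 341])] [194]
[(200, [297, 339]), (205, [296, 340]), (215, [293, 343]), (230, [282, 342])] [195]
```

The paddle has not shifted in the grip. I'll align over the slot and then lower it.

Emit:
step_arm(
  steps=[
    [-0.005,0.009,0.06,0,0,0.005,1],
    [-0.005,0.009,0.13,0,0,0.005,1],
    [-0.005,0.009,0.2,0,0,0.005,1],
    [-0.005,0.009,0.25,0,0,0.005,1],
    [-0.005,0.009,0.29,0,0,0.005,1],
    [-0.005,0.009,0.3,0,0,0.005,1],
    [-0.005,0.009,0.3,0,0,0.005,1],
    [-0.005,0.009,0.3,0,0,0.005,1],
  ],
)

```text
time_s: 18.65
position: [0.5667, -0.2952, 0.1303]
tcp_rot: [[0.945, 0.327, 0.001], [0.327, -0.945, -0.001], [0.001, 0.001, -1.0]]
force: [1.1, -0.1, -1.6]
opening: 0.274
grasp_force: 29.8
```

```bash
python3 -c "
from h import *
go(.566,-.293,.0905,-70.85)"
```

```text
t 18.65 pos [ 0.5667 -0.2952  0.1303] yaw -70.89 j [-38.  39.  86.   0.  55.  33.] F [ 1.1 -0.1 -1.6] op 0.274 gf 29.8
shift/0.3 [ 0.     -0.0078  0.1328] turn/45 [ 0.0014 -0.001  -0.0008]
```

Emit:
step_arm(
  steps=[
    [0,-0.008,0,0,0,0,1],
    [0,-0.008,0,0,0,0,1],
    [0,-0.008,0,0,0,0,1],
    [0,-0.008,0,0,0,0,1],
    [0,-0.008,0,0,0,0,1],
    [0,-0.008,0,0,0,0,1],
  ],
)

```text
time_s: 19.15
position: [0.5654, -0.2929, 0.1299]
tcp_rot: [[0.945, 0.327, 0.0], [0.327, -0.945, -0.0], [0.0, 0.0, -1.0]]
force: [-0.9, 0.5, -0.8]
opening: 0.273
grasp_force: 29.8
```

```bash
python3 -c "
from h import *
go(.566,-.293,.0905,-70.85)"
```

```text
t 19.15 pos [ 0.5654 -0.2929  0.1299] yaw -70.9 j [-37.  39.  86.  -0.  55.  33.] F [-0.9  0.5 -0.8] op 0.273 gf 29.8
shift/0.3 [0.0017 0.001  0.1313] turn/45 [ 0.0005 -0.0003 -0.0012]
```

Emit:
step_arm(
  steps=[
    [0.001,0.0,0.015,0,0,0,1],
    [0.001,0.0,0.03,0,0,0,1],
    [0.001,0.0,0.045,0,0,0,1],
    [0.001,0.0,0.06,0,0,0,1],
    [0.001,0.0,0.075,0,0,0,1],
    [0.001,0.0,0.085,0,0,0,1],
    [0.001,0.0,0.09,0,0,0,1],
    [0.001,0.0,0.09,0,0,0,1],
  ],
)

```text
time_s: 19.82
position: [0.5654, -0.2925, 0.102]
tcp_rot: [[0.945, 0.327, -0.001], [0.327, -0.945, 0.001], [-0.001, -0.001, -1.0]]
force: [-0.7, -0.2, -0.7]
opening: 0.276
grasp_force: 29.8
```

Emit:
step_arm(
  steps=[
    [0,0,0.01,0,0,0,1],
    [0,0,0.02,0,0,0,1],
    [0,0,0.03,0,0,0,1],
    [0,0,0.036,0,0,0,1],
    [0,0,0.038,0,0,0,1],
    [0,0,0.038,0,0,0,1],
  ],
)

```text
time_s: 20.32
position: [0.5655, -0.2926, 0.091]
tcp_rot: [[0.945, 0.327, -0.0], [0.327, -0.945, 0.0], [-0.0, -0.0, -1.0]]
force: [0.1, -0.7, -2.8]
opening: 0.27
grasp_force: 29.8
```

```bash
python3 -c "
from h import *
go(.566,-.293,.09,-70.85)"
```

```text
t 20.32 pos [ 0.5655 -0.2926  0.091 ] yaw -70.9 j [-37.  42.  87.  -0.  51.  34.] F [ 0.1 -0.7 -2.8] op 0.27 gf 29.8
shift/0.3 [0.0011 0.0019 0.0033] turn/45 [-0.0005  0.0003 -0.001 ]
```

In the slot with no resistance. I'll go down the last millimetre and open.

Emit:
step_arm(
  steps=[
    [0,0,0.003,0,0,0,1],
    [0,0,0.003,0,0,0,1],
    [0,0,0.003,0,0,0,-1],
    [0,0,0.003,0,0,0,-1],
    [0,0,0.003,0,0,0,-1],
    [0,0,0.003,0,0,0,-1],
    [0,0,0.003,0,0,0,-1],
    [0,0,0.003,0,0,0,-1],
  ],
)

```text
time_s: 20.98
position: [0.5657, -0.2927, 0.0905]
tcp_rot: [[0.945, 0.327, 0.0], [0.327, -0.945, -0.0], [0.0, 0.0, -1.0]]
force: [0.3, 0.5, -0.0]
opening: 0.646
grasp_force: 0.0
```

Emit:
step_arm(
  steps=[
    [0,0,0,0,0,0,-1],
    [0,0,0,0,0,0,-1],
    [0,0,0,0,0,0,-1],
    [0,0,0,0,0,0,-1],
    [0,0,0,0,0,0,-1],
    [0,0,0,0,0,0,-1],
    [0,0,0,0,0,0,-1],
    [0,0,0,0,0,0,-1],
  ],
)

```text
time_s: 21.65
position: [0.5656, -0.2926, 0.0903]
tcp_rot: [[0.945, 0.327, -0.0], [0.327, -0.945, 0.0], [-0.0, -0.0, -1.0]]
force: [-0.7, -0.9, 0.6]
opening: 0.994
grasp_force: 0.0
```

Emit:
step_arm(
  steps=[
    [0,0,-0.03,0,0,0,-1],
    [0,0,-0.08,0,0,0,-1],
    [0,0,-0.15,0,0,0,-1],
    [0,0,-0.25,0,0,0,-1],
    [0,0,-0.35,0,0,0,-1],
    [0,0,-0.45,0,0,0,-1],
    [0,0,-0.5,0,0,0,-1],
    [0,0,-0.5,0,0,0,-1],
  ],
)

```text
time_s: 22.32
position: [0.5678, -0.2942, 0.246]
tcp_rot: [[0.945, 0.327, 0.008], [0.327, -0.945, -0.006], [0.006, 0.009, -1.0]]
force: [0.9, -0.7, -0.1]
opening: 0.994
grasp_force: 0.0
```

Emit:
step_arm(
  steps=[
    [0.0,0.0,-0.065,0,0,0,-1],
    [0.0,0.0,-0.065,0,0,0,-1],
    [0.0,0.0,-0.065,0,0,0,-1],
    [0.0,0.0,-0.065,0,0,0,-1],
  ],
)

```text
time_s: 22.65
position: [0.565, -0.2923, 0.2585]
tcp_rot: [[0.945, 0.327, -0.002], [0.327, -0.945, 0.001], [-0.001, -0.002, -1.0]]
force: [0.0, -0.1, 0.4]
opening: 0.999
grasp_force: 0.0
```

```bash
python3 - <<'E'
from h import *
from rig import *
import cv2,pickle
go(.5596,-.2823,.2593,-70.5)
s=read_state();w=capture("wrist");w["T"]=np.block([[np.array(s["tcp_rot"]).reshape(3,3),np.array(s["position"])[:,None]],[np.zeros((1,3)),1]])@w["T_tool_cam"]
w1=pickle.load(open("w1.pkl","rb"))
for c in(w1,w):
    h=cv2.cvtColor(c["image"],cv2.COLOR_RGB2HSV);m=((h[...,0]<13)&(h[...,1]>130)).astype(np.uint8);m[:, :290]=0;m[:,365:]=0;m[:100]=0;m[230:]=0
    n,l,st,ce=cv2.connectedComponentsWithStats(m);i=1+st[1:,4].argmax();r=cv2.minAreaRect(np.argwhere(l==i)[:,::-1].astype(np.float32))
    print(st[i],r,ray(*ce[i],c,c["T"],.095).round(4))
# bystanders: scene compare
sc=capture("scene")["image"];b=pickle.load(open("c0.pkl","rb"))["scene"]["image"]
d=cv2.blur(np.abs(cv2.cvtColor(sc,7).astype(np.float32)-cv2.cvtColor(b,7)),(5,5))
n,l,st,ce=cv2.connectedComponentsWithStats((d>35).astype(np.uint8))
print([x.tolist() for x in st[1:] if x[4]>40])
E
```

```text
t 22.65 pos [ 0.565  -0.2923  0.2585] yaw -70.9 j [-37.  31.  80.  -0.  70.  34.] F [ 0.  -0.1  0.4] op 0.999 gf 0.0
shift/0.3 [-0.0062 -0.0373 -0.0027] turn/45 [-0.0023  0.0016 -0.009 ]
[318 146  25  70 914] ((329.867431640625, 180.63906860351562), (23.476133346557617, 69.25745391845703), 1.6365771293640137) [ 0.5665 -0.291   0.095 ]
[307 148  24  70 631] ((318.135498046875, 182.54794311523438), (22.687158584594727, 69.22491455078125), 1.0416266918182373) [ 0.5689 -0.2878  0.095 ]
[[226, 0, 44, 22, 603], [620, 5, 20, 25, 359], [215, 25, 54, 25, 647], [601, 30, 32, 32, 414], [255, 37, 38, 51, 851], [231, 53, 14, 26, 229], [306, 96, 156, 75, 3412], [417, 100, 31, 7, 136], [517, 101, 32, 17, 256], [274, 103, 14, 18, 165], [225, 109, 25, 11, 142], [511, 109, 16, 20, 196], [240, 116, 14, 31, 155], [293, 124, 10, 7, 43], [471, 157, 169, 146, 5085], [299, 176, 42, 29, 544], [332, 217, 49, 29, 653]]
```

The paddle stands upright, with the same outline and place as at the start. The scene changes are only the arm, its shadow and the candle.

```bash
python3 - <<'E'
from rig import *
import cv2,pickle,numpy as np
a=capture("top")["image"];b=pickle.load(open("t9.pkl","rb"))["image"]
print(np.abs(a[160:240,205:285].astype(int)-b[160:240,205:285]).max(2).mean())
print(hand_in())
E
```

```text
7.15546875
the job is handed in; nothing more can be done
None
```

The candle is held in the spring clip with both leaf catches snapped in behind it, the paddle is back upright in its stand, and the job is handed in at about 23 s. I viewed 11 pictures, one over the limit of 10, so I checked the second catch and the paddle's final placing from image numbers rather than by eye.

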